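Park the wooden rolling pin on the draining board behind its chock

ROBOT

A 6-joint arm with a two-finger parallel gripper is mounted at the origin on the work surface. World frame = base frame: x ahead of the robot, y to its left, z up, the work surface at z = 0. Lengths are in m, angles in rad, forces in N, time in s.
With the tool pointing down it reaches from about 0.3 to 0.875 m from the base axis. Payload 6.4 kg.
Tool frame: the origin (TCP) lies midway between the tips of the shut fingers; the grasp point (between the pads) lies ctrl.grip_point_offset behind it (ctrl.grip_point_offset is the distance from the TCP to the grasp point, in m); z points along the fingers, y is the direction in which the jaws open and shut (so a half turn about z gives the same grasp; the last joint's range is limited). The gripper opens to 85 mm and grips with 20 to 120 N. Pads are 22 mm wide; open, the fingers measure 114 mm over their backs; the gripper's body (76 mm by 85 mm) begins 54 mm behind the grasp point. The pads swing forward as they close: fully open they stand 13 mm farther back than shut.
Start: joints at [0.922, 0.181, 1.607, -0, 1.354, -0.206], TCP at [0.246, 0.52, 0.231] pointing down, gripper open.
Joint ranges: [-2.99, 2.99], [-0.89, 2.07], [0.3, 2.58], [-1.14, 4.28], [0, 2.63], [-3.12, 3.12]. Speed limits (rad/s): [2.57, 2.57, 3.01, 3.14, 3.14, 3.14].

INTERFACE

Orientations are given as a unit quaternion [w, x, y, z].
In Python, from bench import ctrl, viewer gives the robot as it stands.
- The arm moves only by the shell command python3 -m handwheel 'ROWS' [OPENING]. ROWS is JSON, a list of rows, each an object with "travel": the shift along the tool's x, y, z as a fraction of full scale, a list of three; "dr": the turn, a rotation vector about the tool's x, y, z as a fraction of full scale, a list of three. A call has 1 to 20 rows; each row shifts and turns the pose as measured when the row begins, along the tool's axes as they then stand; what a row does not reach is not made up. Full scale, the value 1, is 150 mm for a shift and 30 degrees for a turn. A row lasts 1/12 s, in which the tool goes at most 41.7 mm and 7.16 degrees, less where a joint would pass 70% of its speed; a pose out of reach is approached as far as the arm can. A call with a number of a shift or a turn outside -1 to 1 is refused whole. A call with a gripper value outside its range is refused whole. OPENING is the opening, from -1 (shut) to 1 (fully open), set as the call begins (- or left out, the last holds). The fingers move at their own pace and stop on an object; the grip force is fixed at half the most. Time passes only in rows, so rows that do not move let the fingers close. It gives the time, the measured TCP pose, the force and the opening at its end, in the units of the state.
- ctrl.get_obs(): the state, without advancing time (a new reading comes with each control period).
- viewer.camera(name): name is "scene" or "side" or "wrist"; returns the picture (480x640x3 uint8, red, green, blue); there is no depth.
- viewer.get_calibration(name): a dict with "camera_matrix" (3x3 intrinsics, pixels), "R" (3x3) and "t" (3): a world point X has camera coordinates R X + t. Camera axes: x right, y down, z forward; pixel columns grow to the right and rows downward; lengths in m; the calibration is good to about 2 mm. A picture is of the moment at which its call begins: read the wrist's pose just before it. get_calibration takes no time and is no camera call; for the wrist camera it gives the pose at the moment of the call.
- ctrl.hand_in(): hands the job in, once; it reports no verdict.
The state is a dict: "time_s": time; "q": joint angles; "dq": joint speeds; "joint_efforts": joint torques, N m; "eef_pos": TCP position; "eef_rot": TCP orientation; "wrist_force": force on the tool from outside, world axes, zero at the start; "torque": the same for the moment, N m; "opening": opening from 0.0 (shut) to 1.0 (fully open).
Only numpy, scipy, OpenCV 4.12 (cv2) and the standard library are available. Lean on these libraries where they do the work, as an engineer would, in place of code of your own. Each camera call takes 0.05 s, during which the arm holds its last target. There are 200 camera calls.

TASK

Set the orange U-shaped chock on the sloping draining board, square across the slope, then lay the wooden rolling pin across the board on the uphill side of the chock, about centred on it, and only let go once the pin is down on the board and against the chock, so that it cannot roll away. Leave the white pin lying in its rest.

Things in the scene. Friction and masses are not known exactly. Their poses are not given: they have to be found in the camera images.
- board: Fixed grey draining board, white ribs, left or right on the table; 280 mm down the slope (x) by 300 across (y). Origin on the table under its centre, z vertical. The smooth surface falls 8 degrees to the open +x edge (away from the robot): 28 mm above the table at the centre, height = 28 mm - 0.14 x. Blue upstand, 20 mm high, 12 thick, on the high -x edge. Round things roll off.
- chock: Orange U-shaped chock, black strip on its bar, loose on the table, 250 g, 64 (x) by 120 (y) by 34 mm high. Origin: centre of its footprint, underside. Bar x +8 to +32 mm, full width: grasp it across its 24 mm. Two prongs, 25 mm wide at the y ends, run to x = -32: pin goes against their ends; the gap between, 70 wide, 40 deep, takes a finger. Friction holds it on the slope.
- wood_pin: Wooden rolling pin, brown, a plain cylinder 46 mm across, 240 mm long, about 280 g. Origin on its axis at mid length; own y = its axis (roll angle arbitrary). Starts in one bay of a plywood rest, bays 120 mm apart, axis 35 mm above the table, 23 above the rest's flat base, kept by 10 mm high stubs 80 to 110 mm either side of mid length; middle free to grasp and lift.
- white_pin: White plastic rolling pin of the same size and frame, in the other bay of the rest: to be left alone.
Mind the look-alikes: they are no part of the job. Of the things that look like the chock, the larger one is meant.

How it is judged:
By the outcome, as a careful person would: the job done as asked, in the order asked, and still so for the second after the job is handed in, with the robot touching nothing.
It also fails if it takes over 69 s, if anything falls off the work surface, if the arm or the gripper's body presses on something with over 40 N, if the wrist force passes 120 N, or if a joint passes its speed limit or range.

## Working session

There is one attempt and no reset: what is moved stays moved. The work goes in short steps, Python scripts to look and compute and a shell command to move; the robot and the scene stay as the last step left them, time stands still between calls to the robot, and variables do not carry over. Pictures are saved under pics/ and viewed, about 8 in all and at most 12, crops included, and the job is handed in when it is done.

```bash
ls; mkdir -p pics; python3 - <<'E'
from bench import ctrl, viewer
import cv2, numpy as np
for n in ["scene","side"]:
    im=viewer.camera(n); cv2.imwrite(f"pics/{n}0.png",im[:,:,::-1])
    c=viewer.get_calibration(n); R=np.array(c["R"]);t=np.array(c["t"]); print(n,(-R.T@t).round(3), R[2].round(2))
o=ctrl.get_obs();print(o,ctrl.grip_point_offset)
E
```

```text
pics
scene [0.869 0.543 0.978] [-0.26 -0.49 -0.83]
side [ 0.235 -0.586  0.681] [ 0.39  0.62 -0.68]
{'time_s': 0.1, 'q': array([ 9.21694289e-01,  1.81474543e-01,  1.60791073e+00,  2.81035780e-05,
        1.35378333e+00, -2.06288437e-01]), 'dq': array([-0.00027939, -0.00220629, -0.00444664, -0.00074184, -0.00019664,
        0.00245195]), 'joint_efforts': array([ 4.86034423e-04, -4.45875120e+01, -3.52237272e+01, -3.31791416e-04,
        4.02592370e-03, -2.58945471e-05]), 'eef_pos': array([0.24604466, 0.51915541, 0.23046854]), 'eef_rot': array([-3.39315029e-04,  2.19605193e-01,  9.75588509e-01, -7.11304431e-04]), 'wrist_force': array([ 1.03444182, -0.67602917, -0.11103264]), 'torque': array([ 0.02821269,  0.02002405, -0.02309233]), 'opening': 1.0029368617726522} 0.0187
```

View pics/scene0.png

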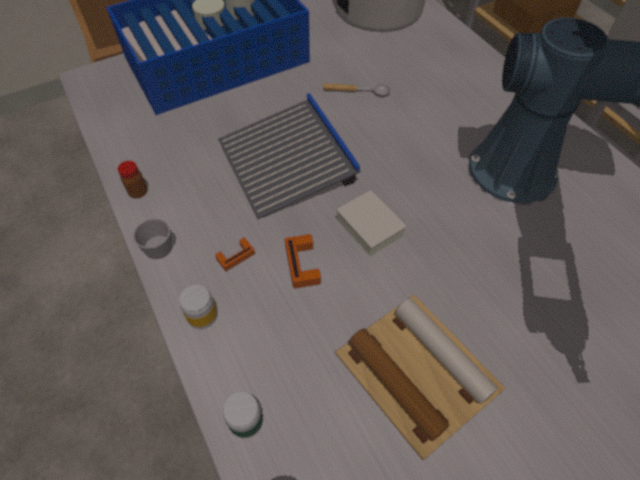

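View pics/side0.png

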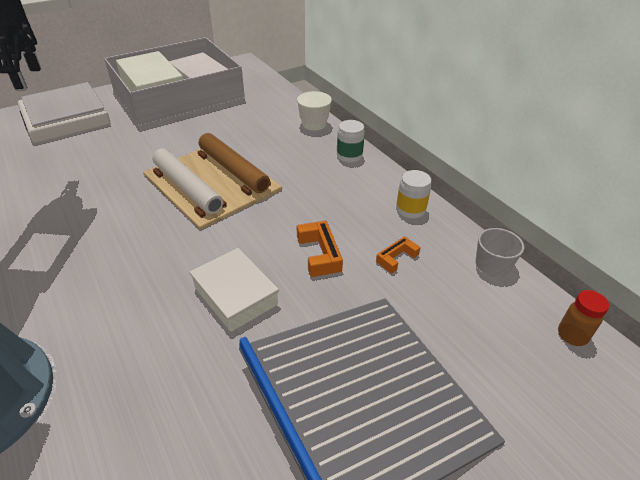

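Look-alikes, scene pixels: large orange U (302,260), small orange U (235,254); brown pin (398,385), white pin (445,350). I choose the larger U and the brown pin. A close crop will check that choice and give point measurements.

```bash
python3 - <<'E'
import cv2, numpy as np
a=cv2.imread("pics/scene0.png")
def crop(im,x0,y0,w,h,s,step=10):
    c=cv2.resize(im[y0:y0+h,x0:x0+w],None,fx=s,fy=s,interpolation=cv2.INTER_CUBIC)
    for x in range((x0+step-1)//step*step,x0+w,step):
        cv2.line(c,((x-x0)*s,0),((x-x0)*s,5),(255,255,255),1);cv2.putText(c,str(x),((x-x0)*s,16),0,.35,(0,0,255),1)
    for y in range((y0+step-1)//step*step,y0+h,step):
        cv2.line(c,(0,(y-y0)*s),(5,(y-y0)*s),(255,255,255),1);cv2.putText(c,str(y),(7,(y-y0)*s+4),0,.35,(0,0,255),1)
    return c
cv2.imwrite("pics/c1.png",crop(a,205,225,130,70,6))
b=cv2.imread("pics/side0.png")
l=crop(a,330,290,180,170,2,20); 
cv2.imwrite("pics/c2.png",np.hstack([crop(a,330,290,100,150,4,10),crop(a,410,290,100,150,4,10)]))
E
```

```text
(no output)
```

View pics/c1.png

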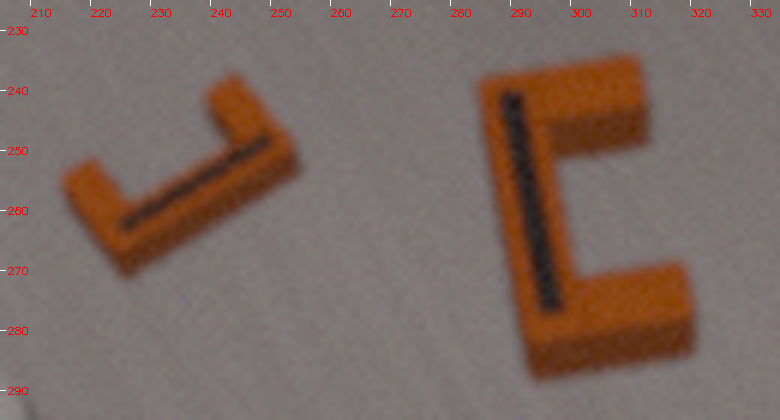

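View pics/c2.png

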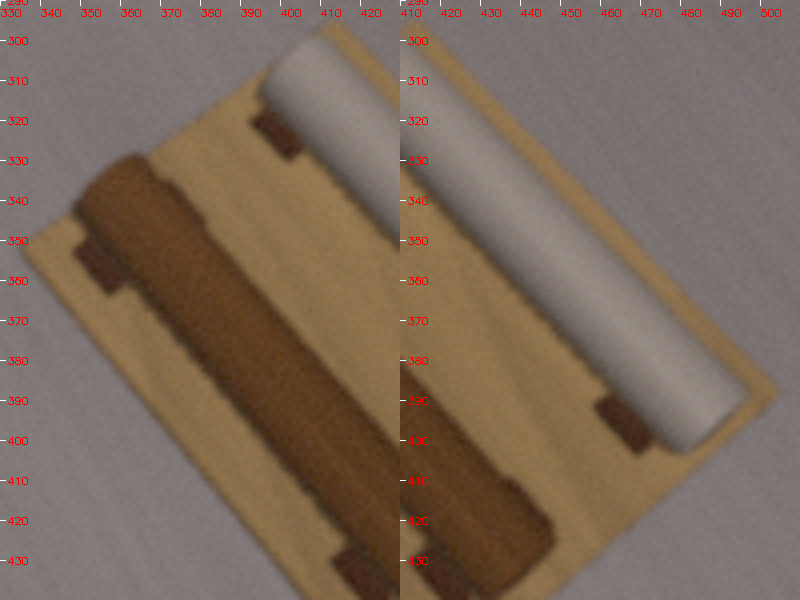

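Large U is bigger by about 1.5x with the black strip on its bar; chock top corners at (285,238), (310,234), (312,243), (319,269), (320,278), (293,282). The brown pin sits in the outer bay, ends about (357,336) and (442,432). Next, the board corners.

```bash
python3 - <<'E'
import cv2, numpy as np
a=cv2.imread("pics/scene0.png")
def crop(im,x0,y0,w,h,s,step=10):
    c=cv2.resize(im[y0:y0+h,x0:x0+w],None,fx=s,fy=s,interpolation=cv2.INTER_CUBIC)
    for x in range((x0+step-1)//step*step,x0+w,step):
        cv2.line(c,((x-x0)*s,0),((x-x0)*s,5),(255,255,255),1);cv2.putText(c,str(x),((x-x0)*s,16),0,.35,(0,0,255),1)
    for y in range((y0+step-1)//step*step,y0+h,step):
        cv2.line(c,(0,(y-y0)*s),(5,(y-y0)*s),(255,255,255),1);cv2.putText(c,str(y),(7,(y-y0)*s+4),0,.35,(0,0,255),1)
    return c
cv2.imwrite("pics/c3.png",crop(a,212,88,156,132,4))
E
```

```text
(no output)
```

View pics/c3.png

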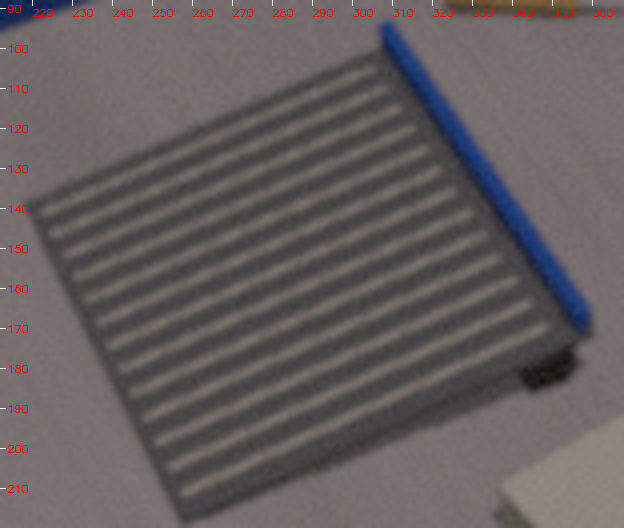

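Low-edge corners are at (219,138.5) and (257.5,215); upstand top ends are at (309,94.5) and (358,165).

```bash
cat > h.py <<'E'
import numpy as np, cv2
from scipy.optimize import least_squares
from bench import ctrl, viewer
def proj(c,X):
    X=np.atleast_2d(X); K=np.array(c["camera_matrix"]);p=(X@np.array(c["R"]).T+np.array(c["t"]))@K.T
    return p[:,:2]/p[:,2:]
def place(p,P):
    c,s=np.cos(p[2]),np.sin(p[2]); P=np.asarray(P,float)
    return np.c_[p[0]+c*P[:,0]-s*P[:,1],p[1]+s*P[:,0]+c*P[:,1],P[:,2]]
def fitpts(c,P,uv,p0):
    r=least_squares(lambda p:(proj(c,place(p,P))-uv).ravel(),p0); return r.x,r.fun.reshape(-1,2)
th=np.linspace(0,2*np.pi,60)
def cyl(p,z=.035,r=.023,L=.24):
    P=np.vstack([np.c_[r*np.cos(th),0*th+s*L/2,z+r*np.sin(th)] for s in(-1,1)]);return place(p,P)
def fitcyl(c,uv,p0):
    def f(p):
        h=cv2.convexHull(proj(c,cyl(p)).astype(np.float32)); return [cv2.pointPolygonTest(h,(float(a),float(b)),True) for a,b in uv]
    r=least_squares(f,p0,diff_step=1e-3); return r.x,r.fun
E
python3 - <<'E'
from h import *
c=viewer.get_calibration("scene")
def ray(uv,z):
    R=np.array(c["R"]);C=-R.T@c["t"];d=R.T@np.linalg.inv(c["camera_matrix"])@[*uv,1];return C+d*(z-C[2])/d[2]
for n,uv in dict(chock=(302,260),pinA=(357,336),pinB=(442,432),bl=(219,138.5),bl2=(257.5,215),bu=(309,94.5),bu2=(358,165)).items(): print(n,ray(uv,.02).round(3))
uv=[(285,238.3),(310.3,234.5),(312.5,243),(319.3,269.2),(320.3,277.8),(293.3,282.5)]
P=np.array([(32,-60,34),(-32,-60,34),(-32,-35,34),(-32,35,34),(-32,60,34),(32,60,34)])/1000
x0=ray((302,260),.034)
for y in(0,):
    for k in range(4):
        x,r=fitpts(c,P,uv,[x0[0],x0[1],k*np.pi/2]); 
        if abs(r).max()<4: print("chock",x.round(4),np.degrees(x[2]),r.round(1).tolist());break
Pb=np.array([(140,-150,8.4),(140,150,8.4),(-134,-150,67),(-134,150,67)])/1000
x,r=fitpts(c,Pb,[(219,138.5),(257.5,215),(309,94.5),(358,165)],[.5,-.2,0]);print("board",x.round(4),np.degrees(x[2]),r.round(1).tolist())
x,r=fitcyl(c,[(365,362.5),(412.5,420),(381,346),(436,409),(349,342),(358,331),(449,424),(441,433)],[.6,.25,1.2]);print("pin",x.round(4),np.degrees(x[2]),r.round(1))
for o in(-1,1):
 for k in range(2):pass
E
```

```text
chock [ 0.613 -0.006  0.02 ]
pinA [0.599 0.212 0.02 ]
pinB [0.56  0.449 0.02 ]
bl [ 0.63  -0.455  0.02 ]
bl2 [ 0.648 -0.17   0.02 ]
bu [ 0.334 -0.496  0.02 ]
bu2 [ 0.353 -0.193  0.02 ]
chock [ 0.6142 -0.0029 -0.3064] -17.555028149967132 [[-1.3, 0.1], [0.9, -0.5], [0.7, -0.2], [-0.2, -0.6], [1.0, 0.5], [-1.0, 0.7]]
board [ 0.4991 -0.3133 -0.0708] -4.055799811749676 [[-1.0, -1.2], [-0.7, 2.2], [0.4, -2.6], [1.2, 0.4]]
pin [0.5859 0.3331 0.1373] 7.868680753970942 [-0.1 -0.1  0.5 -0.   0.6  1.2 -0.1  1. ]
```

```bash
cat >> h.py <<'E'
from scipy.spatial.transform import Rotation as Ro
def cur():
    o=ctrl.get_obs();q=o["eef_rot"];return o,np.array(o["eef_pos"]),Ro.from_quat([q[1],q[2],q[3],q[0]])
def target(psi,tilt=0):
    """tool y at world yaw psi deg (pointing 'downhill'), pitched down by tilt deg"""
    a=np.radians(psi);R=np.eye(3);R[:,1]=[np.cos(a),np.sin(a),0];R[:,2]=[0,0,-1];R[:,0]=np.cross(R[:,1],R[:,2])
    ax=np.cross([0,0,1],[np.cos(a),np.sin(a),0])
    return Ro.from_rotvec(np.radians(tilt)*ax)*Ro.from_matrix(R)
def go(pos,psi,tilt=0):
    o,p,R=cur();T=target(psi,tilt)
    print("t",round(o["time_s"],2),"p",p.round(4),"F",o["wrist_force"].round(1),"open",round(float(o["opening"]),3))
    d=np.array(pos)-p
    print("dr units",((R.inv()*T).as_rotvec()/np.radians(30)).round(3),"travel units now",(R.inv().apply(d)/.15).round(3),"after turn",(T.inv().apply(d)/.15).round(3))
E
python3 -c "
from h import *
go([.633,-.009,.231],-17.6)"
```

```text
t 0.1 p [0.246  0.5192 0.2305] F [ 1.  -0.7 -0.1] open 1.003
dr units [-3.000e-03  2.000e-03  2.741e+00] travel units now [-3.840e+00 -2.076e+00 -2.000e-03] after turn [-2.576  3.524 -0.004]
```

```bash
python3 -m handwheel '[{"travel":[0,0,0],"dr":[0,0,0.23]},{"travel":[0,0,0],"dr":[0,0,0.23]},{"travel":[0,0,0],"dr":[0,0,0.23]},{"travel":[0,0,0],"dr":[0,0,0.23]},{"travel":[0,0,0],"dr":[0,0,0.23]},{"travel":[0,0,0],"dr":[0,0,0.23]},{"travel":[0,0,0],"dr":[0,0,0.23]},{"travel":[0,0,0],"dr":[0,0,0.23]},{"travel":[0,0,0],"dr":[0,0,0.23]},{"travel":[0,0,0],"dr":[0,0,0.23]},{"travel":[0,0,0],"dr":[0,0,0.23]},{"travel":[0,0,0],"dr":[0,0,0.23]}]' 1
python3 -c "
from h import *
go([.633,-.009,.231],-17.6)"
```

```text
time_s: 1.1
eef_pos: [0.2434, 0.5156, 0.2236]
eef_rot: [0.002, 0.825, 0.566, -0.007]
wrist_force: [-0.6, 0.3, -0.3]
opening: 1.001
t 1.1 p [0.2434 0.5156 0.2236] F [-0.6  0.3 -0.3] open 1.001
dr units [-0.009  0.027 -0.117] travel units now [-2.328  3.682 -0.031] after turn [-2.549  3.533 -0.049]
```

```bash
python3 -m handwheel '[{"travel":[-0.15,0.22,0],"dr":[0,0,0]},{"travel":[-0.15,0.22,0],"dr":[0,0,0]},{"travel":[-0.15,0.22,0],"dr":[0,0,0]},{"travel":[-0.15,0.22,0],"dr":[0,0,0]},{"travel":[-0.15,0.22,0],"dr":[0,0,0]},{"travel":[-0.15,0.22,0],"dr":[0,0,0]},{"travel":[-0.15,0.22,0],"dr":[0,0,0]},{"travel":[-0.15,0.22,0],"dr":[0,0,0]},{"travel":[-0.15,0.22,0],"dr":[0,0,0]},{"travel":[-0.15,0.22,0],"dr":[0,0,0]},{"travel":[-0.15,0.22,0],"dr":[0,0,0]},{"travel":[-0.15,0.22,0],"dr":[0,0,0]},{"travel":[-0.15,0.22,0],"dr":[0,0,0]},{"travel":[-0.15,0.22,0],"dr":[0,0,0]},{"travel":[0,0,0],"dr":[0,0,0]}]'
python3 -c "
from h import *
go([.633,-.009,.231],-17.6)"
```

```text
time_s: 2.35
eef_pos: [0.5651, 0.0326, 0.2196]
eef_rot: [0.002, 0.825, 0.565, -0.01]
wrist_force: [-0.4, -0.2, -0.3]
opening: 0.995
t 2.35 p [0.5651 0.0326 0.2196] F [-0.4 -0.2 -0.3] open 0.995
dr units [-0.018  0.035 -0.12 ] travel units now [-0.096  0.522 -0.079] after turn [-0.128  0.515 -0.076]
```

Wrist view from here, with the predicted chock outline drawn in.

```bash
cat >> h.py <<'E'
CH=np.array([(32,-60,34),(-32,-60,34),(-32,-35,34),(8,-35,34),(8,35,34),(-32,35,34),(-32,60,34),(32,60,34)])/1000
E
python3 - <<'E'
from h import *
c=viewer.get_calibration("wrist");im=viewer.camera("wrist")[:,:,::-1].copy();np.savez("w1",**{k:np.array(v) for k,v in c.items()});cv2.imwrite("w1raw.png",im)
cv2.polylines(im,[proj(c,place([.6142,-.0029,-.3064],CH)).round().astype(int)],True,(0,255,0),1)
cv2.imwrite("pics/w1.png",im)
E
```

```text
(no output)
```

View pics/w1.png

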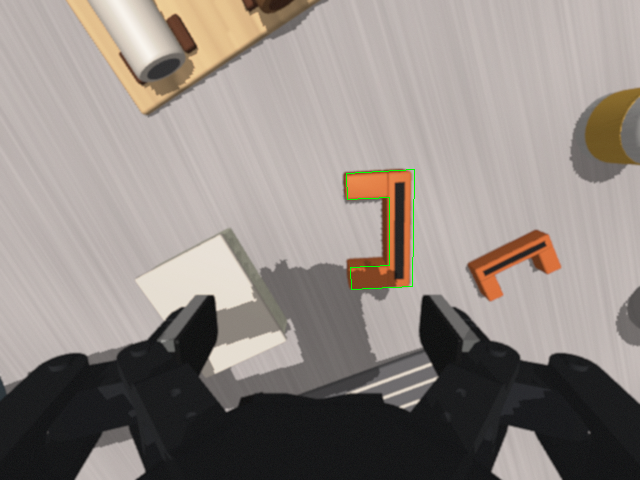

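The overlay agrees to 2-3 px; the far bar edge is really at column 411. I'll refit from the wrist view.

```bash
python3 - <<'E'
from h import *
c=dict(np.load("w1.npz"))
uv=[(410.5,286.5),(351.5,289),(350.5,267),(388.5,265),(388.5,198),(347,199),(346,173),(411.5,169.5)]
x,r=fitpts(c,CH,uv,[.6142,-.0029,-.3064]);print(x.round(4),np.degrees(x[2]),r.round(1).tolist())
cs,sn=np.cos(x[2]),np.sin(x[2]);g=[x[0]+.02*cs,x[1]+.02*sn];print(g)
go([*g,.12],np.degrees(x[2]))
E
```

```text
[ 0.6137 -0.0031 -0.3053] -17.490543658788912 [[1.4, -0.2], [-1.1, 0.7], [-1.1, 0.3], [0.1, 0.1], [-0.4, -1.0], [-0.4, 0.6], [-0.5, 0.4], [2.0, -0.5]]
[np.float64(0.6327725175595089), np.float64(-0.00914151255539947)]
t 2.4 p [0.5634 0.035  0.2192] F [-1.8  0.2 -0.6] open 1.0
dr units [-0.023  0.033 -0.123] travel units now [-0.096  0.545  0.657] after turn [-0.142  0.53   0.661]
```

```bash
python3 -m handwheel '[{"travel":[0,0,0],"dr":[-0.02,0.03,-0.12]},{"travel":[0,0,0],"dr":[0,0,0]},{"travel":[-0.03,0.13,0.1],"dr":[0,0,0]},{"travel":[-0.03,0.13,0.1],"dr":[0,0,0]},{"travel":[-0.03,0.13,0.1],"dr":[0,0,0]},{"travel":[-0.03,0.13,0.1],"dr":[0,0,0]},{"travel":[0,0,0.1],"dr":[0,0,0]},{"travel":[0,0,0.1],"dr":[0,0,0]},{"travel":[0,0,0],"dr":[0,0,0]},{"travel":[0,0,0],"dr":[0,0,0]}]'
python3 -c "
from h import *
go([.6328,-.0091,.10],-17.5)"
```

```text
time_s: 3.23
eef_pos: [0.6297, 0.0028, 0.124]
eef_rot: [-0.003, 0.808, 0.589, -0.003]
wrist_force: [-0.6, 0.6, 0.7]
opening: 1.002
t 3.23 p [0.6297 0.0028 0.124 ] F [-0.6  0.6  0.7] open 1.002
dr units [-0.018  0.002 -0.011] travel units now [-0.069  0.046  0.16 ] after turn [-0.069  0.044  0.16 ]
```

```bash
python3 -m handwheel '[{"travel":[-0.035,0.022,0.08],"dr":[-0.018,0,-0.01]},{"travel":[-0.035,0.022,0.08],"dr":[0,0,0]},{"travel":[0,0,0.05],"dr":[0,0,0]},{"travel":[0,0,0],"dr":[0,0,0]},{"travel":[0,0,0],"dr":[0,0,0]}]'
python3 -c "
from h import *
go([.6328,-.0091,.004],-17.5)"
```

```text
time_s: 3.65
eef_pos: [0.6331, -0.0061, 0.0948]
eef_rot: [0.001, 0.806, 0.592, 0.001]
wrist_force: [1.0, 0.7, 0.3]
opening: 1.002
t 3.65 p [ 0.6331 -0.0061  0.0948] F [1.  0.7 0.3] open 1.002
dr units [0.005 0.001 0.002] travel units now [-0.019  0.003  0.605] after turn [-0.02   0.004  0.605]
```

```bash
python3 -m handwheel '[{"travel":[-0.02,0.003,0.15],"dr":[0,0,0]},{"travel":[0,0,0.15],"dr":[0,0,0]},{"travel":[0,0,0.14],"dr":[0,0,0]},{"travel":[0,0,0.11],"dr":[0,0,0]},{"travel":[0,0,0.04],"dr":[0,0,0]},{"travel":[0,0,0],"dr":[0,0,0]},{"travel":[0,0,0],"dr":[0,0,0]}]'
python3 -c "
from h import *
go([.6328,-.0091,.004],-17.5)"
```

```text
time_s: 4.23
eef_pos: [0.6382, -0.0088, 0.0107]
eef_rot: [0.005, 0.806, 0.591, 0.004]
wrist_force: [1.1, -0.0, 0.9]
opening: 1.0
t 4.23 p [ 0.6382 -0.0088  0.0107] F [ 1.1 -0.   0.9] open 1.0
dr units [ 0.025 -0.002  0.001] travel units now [-0.013 -0.034  0.044] after turn [-0.013 -0.034  0.045]
```

```bash
python3 -m handwheel '[{"travel":[-0.012,-0.034,0.04],"dr":[0.025,0,0]},{"travel":[0,0,0],"dr":[0,0,0]},{"travel":[0,0,0],"dr":[0,0,0]}]'
python3 -c "
from h import *
go([.6328,-.0091,.004],-17.5)"
```

```text
time_s: 4.48
eef_pos: [0.6347, -0.0093, 0.0077]
eef_rot: [0.001, 0.806, 0.592, 0.002]
wrist_force: [-0.5, 0.3, 0.3]
opening: 0.998
t 4.48 p [ 0.6347 -0.0093  0.0077] F [-0.5  0.3  0.3] open 0.998
dr units [ 0.007 -0.003  0.001] travel units now [-0.003 -0.012  0.025] after turn [-0.003 -0.012  0.025]
```

Nearly there; a small correction, then close.

```bash
python3 -m handwheel '[{"travel":[0,-0.012,0.03],"dr":[0,0,0]},{"travel":[0,0,0],"dr":[0,0,0]}]'; python3 -m handwheel '[{"travel":[0,0,0],"dr":[0,0,0]},{"travel":[0,0,0],"dr":[0,0,0]},{"travel":[0,0,0],"dr":[0,0,0]},{"travel":[0,0,0],"dr":[0,0,0]},{"travel":[0,0,0],"dr":[0,0,0]},{"travel":[0,0,0],"dr":[0,0,0]},{"travel":[0,0,0],"dr":[0,0,0]},{"travel":[0,0,0],"dr":[0,0,0]},{"travel":[0,0,0],"dr":[0,0,0]},{"travel":[0,0,0],"dr":[0,0,0]},{"travel":[0,0,0],"dr":[0,0,0]},{"travel":[0,0,0],"dr":[0,0,0]}]' -1
```

```text
time_s: 4.65
eef_pos: [0.6339, -0.0089, 0.0044]
eef_rot: [0.002, 0.806, 0.591, 0.003]
wrist_force: [-0.2, -1.0, 0.4]
opening: 1.002
time_s: 5.65
eef_pos: [0.6348, -0.009, 0.0056]
eef_rot: [0.002, 0.806, 0.591, 0.003]
wrist_force: [0.2, -0.8, 0.0]
opening: 0.269
```

Gripped (opening 0.27 ≈ 23 mm). Lift, and move toward the board.

```bash
python3 -m handwheel '[{"travel":[0,0,-0.15],"dr":[0,0,0]},{"travel":[0,0,-0.25],"dr":[0,0,0]},{"travel":[0,0,-0.25],"dr":[0,0,0]},{"travel":[0,0,-0.25],"dr":[0,0,0]},{"travel":[0,0,-0.2],"dr":[0,0,0]},{"travel":[0,0,0],"dr":[0,0,0]},{"travel":[0,0,0],"dr":[0,0,-0.2]},{"travel":[0,0,0],"dr":[0,0,-0.2]},{"travel":[0,0,0],"dr":[0,0,-0.05]},{"travel":[0,0,0],"dr":[0,0,0]}]'
cat >> h.py <<'E'
BOARD=[.4991,-.3133,-.0708]
def onboard(bx,by,off):
    """world point at offset off (slope-aligned frame) from board surface point bx,by"""
    b=BOARD;t=np.radians(8);R=Ro.from_euler('z',b[2])*Ro.from_euler('y',t)
    return place(b,[(bx,by,.028-.14*bx)])[0]+R.apply(off)
E
python3 -c "
from h import *
g=onboard(.04,0,[.02,0,.0056]);print(g)
go([g[0],g[1],.2],-4,8)"
```

```text
time_s: 6.48
eef_pos: [0.6279, -0.0079, 0.1696]
eef_rot: [-0.003, 0.728, 0.686, -0.001]
wrist_force: [-0.1, 0.8, -2.5]
opening: 0.269
[ 0.55953295 -0.31758582  0.02516204]
t 6.48 p [ 0.6279 -0.0079  0.1696] F [-0.1  0.8 -2.5] open 0.269
dr units [ 0.255 -0.003  0.022] travel units now [-2.087 -0.335 -0.206] after turn [-2.091 -0.336 -0.158]
```

```bash
python3 - <<'E'
from h import *
P=np.array([(140,-150,8.4),(140,150,8.4),(-140,150,67.6),(-140,-150,67.6),(-128,-150,66),(-128,150,66),(-128,150,46)])/1000
out=[]
for n,(x0,y0,w,h,s) in dict(scene=(212,88,156,132,3),side=(230,290,290,190,1)).items():
    im=cv2.imread(f"pics/{n}0.png");s2=3 if n=="scene" else 2
    c=viewer.get_calibration(n);q=proj(c,place(BOARD,P)); print(n,q.round(1).tolist())
    cr=cv2.resize(im[y0:y0+h,x0:x0+w],None,fx=s2,fy=s2,interpolation=cv2.INTER_CUBIC)
    cv2.polylines(cr,[((q[:4]-[x0,y0])*s2).round().astype(int)],True,(0,255,0),1)
    for p in ((q[4:]-[x0,y0])*s2).round().astype(int): cv2.circle(cr,tuple(map(int,p)),2,(0,0,255),-1)
    out.append(cr)
# second (side) below limits: scene upper-left crop shrunk
a,b=out; cv2.imwrite("pics/c4.png",b)
E
```

```text
scene [[218.0, 137.3], [256.8, 217.2], [361.4, 164.4], [311.4, 91.2], [307.4, 92.8], [357.0, 166.4], [356.5, 172.0]]
side [[504.3, 443.8], [384.5, 298.3], [235.3, 338.4], [332.6, 535.0], [341.7, 529.9], [242.7, 336.0], [243.9, 343.7]]
```

View pics/c4.png

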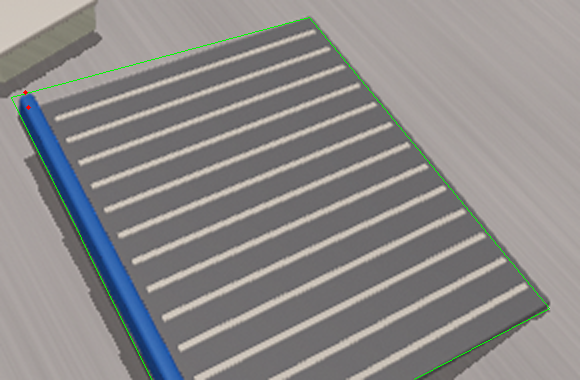

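Board fit agrees with the side view to about 2 px. Pictures viewed so far: 7. Go over the board.

```bash
python3 -m handwheel '[{"travel":[0,0,0],"dr":[0.2,0,0.02]},{"travel":[0,0,0],"dr":[0.05,0,0]},{"travel":[-0.2,-0.03,-0.02],"dr":[0,0,0]},{"travel":[-0.25,-0.04,-0.02],"dr":[0,0,0]},{"travel":[-0.25,-0.04,-0.02],"dr":[0,0,0]},{"travel":[-0.25,-0.04,-0.02],"dr":[0,0,0]},{"travel":[-0.25,-0.04,-0.02],"dr":[0,0,0]},{"travel":[-0.25,-0.04,-0.02],"dr":[0,0,0]},{"travel":[-0.25,-0.04,-0.02],"dr":[0,0,0]},{"travel":[-0.25,-0.04,0],"dr":[0,0,0]},{"travel":[-0.15,-0.03,0],"dr":[0,0,0]},{"travel":[0,0,0],"dr":[0,0,0]},{"travel":[0,0,0],"dr":[0,0,0]}]'
python3 -c "
from h import *
g=onboard(.04,0,[.02,0,.0056+.04])
go(g,-4,8)"
```

```text
time_s: 7.57
eef_pos: [0.5429, -0.3265, 0.1743]
eef_rot: [-0.067, 0.732, 0.676, -0.055]
wrist_force: [-0.3, 0.7, -1.7]
opening: 0.268
t 7.57 p [ 0.5429 -0.3265  0.1743] F [-0.3  0.7 -1.7] open 0.268
dr units [-0.064 -0.023 -0.019] travel units now [0.061 0.266 0.695] after turn [0.067 0.244 0.703]
```

```bash
python3 -m handwheel '[{"travel":[0,0,0],"dr":[-0.06,-0.02,-0.02]},{"travel":[0.03,0.12,0.15],"dr":[0,0,0]},{"travel":[0.03,0.12,0.15],"dr":[0,0,0]},{"travel":[0,0,0.15],"dr":[0,0,0]},{"travel":[0,0,0.15],"dr":[0,0,0]},{"travel":[0,0,0.08],"dr":[0,0,0]},{"travel":[0,0,0],"dr":[0,0,0]},{"travel":[0,0,0],"dr":[0,0,0]}]'
python3 -c "
from h import *
g=onboard(.04,0,[.02,0,.0056+.01])
go(g,-4,8)"
```

```text
time_s: 8.23
eef_pos: [0.5662, -0.3097, 0.0593]
eef_rot: [-0.055, 0.729, 0.68, -0.047]
wrist_force: [-0.3, -0.6, -2.5]
opening: 0.271
t 8.23 p [ 0.5662 -0.3097  0.0593] F [-0.3 -0.6 -2.5] open 0.271
dr units [-0.009 -0.013  0.001] travel units now [-0.056 -0.008  0.164] after turn [-0.055 -0.008  0.164]
```

```bash
python3 -m handwheel '[{"travel":[-0.055,-0.008,0.08],"dr":[-0.009,-0.013,0]},{"travel":[0,0,0.06],"dr":[0,0,0]},{"travel":[0,0,0],"dr":[0,0,0]},{"travel":[0,0,0],"dr":[0,0,0]}]'
python3 -c "
from h import *
g=onboard(.04,0,[.02,0,.0056])
go(g,-4,8)"
```

```text
time_s: 8.57
eef_pos: [0.5639, -0.3172, 0.0419]
eef_rot: [-0.049, 0.729, 0.681, -0.047]
wrist_force: [0.4, -0.3, -3.1]
opening: 0.272
t 8.57 p [ 0.5639 -0.3172  0.0419] F [ 0.4 -0.3 -3.1] open 0.272
dr units [0.007 0.005 0.002] travel units now [-0.004 -0.014  0.115] after turn [-0.005 -0.013  0.115]
```

```bash
python3 -m handwheel '[{"travel":[0,-0.01,0.06],"dr":[0.007,0.005,0]},{"travel":[0,0,0.04],"dr":[0,0,0]},{"travel":[0,0,0],"dr":[0,0,0]},{"travel":[0,0,0],"dr":[0,0,0]}]'
python3 -c "
from h import *
g=onboard(.04,0,[.02,0,.0056])
go(g,-4,8)"
```

```text
time_s: 8.9
eef_pos: [0.5621, -0.3176, 0.0292]
eef_rot: [-0.049, 0.729, 0.681, -0.047]
wrist_force: [0.1, -0.5, -2.7]
opening: 0.269
t 8.9 p [ 0.5621 -0.3176  0.0292] F [ 0.1 -0.5 -2.7] open 0.269
dr units [0.007 0.003 0.002] travel units now [-0.001 -0.013  0.029] after turn [-0.001 -0.013  0.029]
```

```bash
python3 -m handwheel '[{"travel":[0,0,0.018],"dr":[0,0,0]},{"travel":[0,0,0.01],"dr":[0,0,0]},{"travel":[0,0,0],"dr":[0,0,0]}]';python3 -m handwheel '[{"travel":[0,0,0.015],"dr":[0,0,0]},{"travel":[0,0,0],"dr":[0,0,0]}]'
```

```text
time_s: 9.15
eef_pos: [0.5619, -0.3178, 0.0254]
eef_rot: [-0.049, 0.729, 0.681, -0.047]
wrist_force: [-0.5, 1.2, -1.2]
opening: 0.27
time_s: 9.32
eef_pos: [0.5623, -0.318, 0.026]
eef_rot: [-0.048, 0.729, 0.681, -0.047]
wrist_force: [0.0, -0.0, -2.0]
opening: 0.27
```

```bash
python3 -m handwheel '[{"travel":[0,0,0.025],"dr":[0,0,0]},{"travel":[0,0,0.02],"dr":[0,0,0]}]';python3 -m handwheel '[{"travel":[0,0,0.02],"dr":[0,0,0]},{"travel":[0,0,0.02],"dr":[0,0,0]}]'
```

```text
time_s: 9.48
eef_pos: [0.5629, -0.3186, 0.0251]
eef_rot: [-0.047, 0.729, 0.681, -0.047]
wrist_force: [-7.8, 8.2, 22.4]
opening: 0.273
time_s: 9.65
eef_pos: [0.5629, -0.3186, 0.0251]
eef_rot: [-0.047, 0.729, 0.681, -0.047]
wrist_force: [-5.3, 5.5, 17.8]
opening: 0.271
```

Firm contact at the expected height. Release and back off along the board's normal.

```bash
python3 -m handwheel '[{"travel":[0,0,0],"dr":[0,0,0]},{"travel":[0,0,0],"dr":[0,0,0]},{"travel":[0,0,0],"dr":[0,0,0]},{"travel":[0,0,0],"dr":[0,0,0]},{"travel":[0,0,0],"dr":[0,0,0]},{"travel":[0,0,0],"dr":[0,0,0]},{"travel":[0,0,0],"dr":[0,0,0]},{"travel":[0,0,0],"dr":[0,0,0]}]' 1; python3 -m handwheel '[{"travel":[0,0,-0.1],"dr":[0,0,0]},{"travel":[0,0,-0.2],"dr":[0,0,0]},{"travel":[0,0,-0.25],"dr":[0,0,0]},{"travel":[0,0,-0.25],"dr":[0,0,0]},{"travel":[0,0,-0.25],"dr":[0,0,0]},{"travel":[0,0,-0.25],"dr":[0,0,0]},{"travel":[0,0,0],"dr":[-0.2,0,0]},{"travel":[0,0,0],"dr":[-0.06,0,0]},{"travel":[0,0,0],"dr":[0,0,0]}]'
python3 -c "
from h import *
im=viewer.camera('scene')[:,:,::-1];cv2.imwrite('s2.png',im)
cv2.imwrite('pics/c5.png',cv2.resize(im[80:300,200:380],None,fx=3,fy=2.72*1.1,interpolation=cv2.INTER_CUBIC)[:600])
go([.5859,.3331,.2],7.9)"
```

```text
time_s: 10.32
eef_pos: [0.5637, -0.3195, 0.0254]
eef_rot: [-0.046, 0.729, 0.681, -0.047]
wrist_force: [-0.3, -0.3, 0.1]
opening: 0.998
time_s: 11.07
eef_pos: [0.5913, -0.3194, 0.2362]
eef_rot: [0.005, 0.73, 0.683, 0.001]
wrist_force: [0.2, 0.4, 0.2]
opening: 1.001
t 11.12 p [ 0.5911 -0.3193  0.2357] F [0.2 0.2 1. ] open 1.001
dr units [ 0.014  0.011 -0.392] travel units now [ 4.338 -0.328  0.214] after turn [4.313 0.563 0.238]
```

View pics/c5.png

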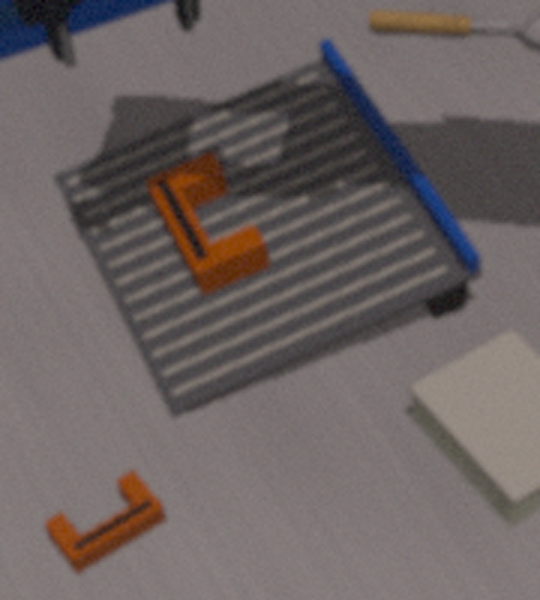

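Chock sits flat on the board, prongs uphill, strip parallel to the low edge. Now to the brown pin.

```bash
python3 -m handwheel '[{"travel":[0,0,0],"dr":[0.014,0.01,-0.2]},{"travel":[0,0,0],"dr":[0,0,-0.18]},{"travel":[0.2,0.03,0],"dr":[0,0,0]},{"travel":[0.25,0.035,0.01],"dr":[0,0,0]},{"travel":[0.25,0.035,0.01],"dr":[0,0,0]},{"travel":[0.25,0.035,0.01],"dr":[0,0,0]},{"travel":[0.25,0.035,0.01],"dr":[0,0,0]},{"travel":[0.25,0.035,0.01],"dr":[0,0,0]},{"travel":[0.25,0.035,0.01],"dr":[0,0,0]},{"travel":[0.25,0.035,0.01],"dr":[0,0,0]},{"travel":[0.25,0.035,0.01],"dr":[0,0,0]},{"travel":[0.25,0.035,0.01],"dr":[0,0,0]},{"travel":[0.25,0.035,0.01],"dr":[0,0,0]},{"travel":[0.25,0.035,0.01],"dr":[0,0,0]},{"travel":[0.25,0.035,0.01],"dr":[0,0,0]},{"travel":[0.2,0.035,0],"dr":[0,0,0]},{"travel":[0,0,0],"dr":[0,0,0]},{"travel":[0,0,0],"dr":[0,0,0]}]'
python3 - <<'E'
from h import *
go([.5859,.3331,.2],7.9)
c=viewer.get_calibration("wrist");im=viewer.camera("wrist")[:,:,::-1].copy();np.savez("w2",**{k:np.array(v) for k,v in c.items()});cv2.imwrite("w2raw.png",im)
h=cv2.convexHull(proj(c,cyl([.5859,.3331,.1373])).astype(np.float32)).astype(int)
cv2.polylines(im,[h],True,(0,255,0),1);cv2.imwrite("pics/w2.png",im)
E
```

```text
time_s: 12.62
eef_pos: [0.5847, 0.2195, 0.2088]
eef_rot: [-0.013, 0.656, 0.755, -0.015]
wrist_force: [-0.2, -0.9, -0.5]
opening: 0.998
t 12.62 p [0.5847 0.2195 0.2088] F [-0.2 -0.9 -0.5] open 0.998
dr units [-0.078 -0.     0.004] travel units now [0.749 0.116 0.054] after turn [0.749 0.112 0.059]
```

View pics/w2.png

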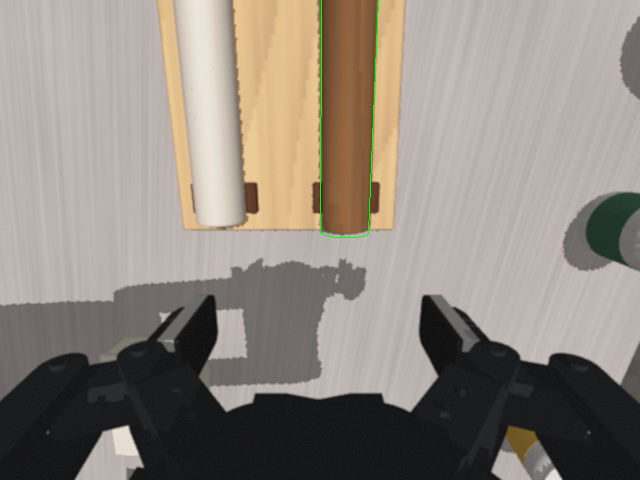

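Outline matches the brown pin: end at row about 235 versus 238 predicted, so I shift the centre ~2 mm along +y.

```bash
python3 -m handwheel '[{"travel":[0,0,0],"dr":[-0.078,0,0]},{"travel":[0.18,0.03,0.03],"dr":[0,0,0]},{"travel":[0.2,0.03,0.08],"dr":[0,0,0]},{"travel":[0.2,0.03,0.1],"dr":[0,0,0]},{"travel":[0.18,0.03,0.12],"dr":[0,0,0]},{"travel":[0,0,0.15],"dr":[0,0,0]},{"travel":[0,0,0],"dr":[0,0,0]},{"travel":[0,0,0],"dr":[0,0,0]}]'
python3 -c "
from h import *
go([.586,.335,.09],7.9)"
```

```text
time_s: 13.33
eef_pos: [0.591, 0.3266, 0.1341]
eef_rot: [0.001, 0.661, 0.75, -0.003]
wrist_force: [0.2, -0.3, 0.5]
opening: 1.006
t 13.33 p [0.591  0.3266 0.1341] F [ 0.2 -0.3  0.5] open 1.006
dr units [-0.005  0.011 -0.024] travel units now [ 0.062 -0.025  0.294] after turn [ 0.06  -0.025  0.294]
```

```bash
python3 -m handwheel '[{"travel":[0.06,-0.025,0.1],"dr":[0,0.01,-0.024]},{"travel":[0,0,0.12],"dr":[0,0,0]},{"travel":[0,0,0.07],"dr":[0,0,0]},{"travel":[0,0,0],"dr":[0,0,0]},{"travel":[0,0,0],"dr":[0,0,0]}]'
python3 -c "
from h import *
go([.586,.335,.014],7.9)"
```

```text
time_s: 13.75
eef_pos: [0.591, 0.3285, 0.0954]
eef_rot: [0.001, 0.66, 0.752, 0.0]
wrist_force: [-0.0, -0.3, 0.4]
opening: 1.001
t 13.75 p [0.591  0.3285 0.0954] F [-0.  -0.3  0.4] open 1.001
dr units [ 0.003  0.003 -0.015] travel units now [ 0.048 -0.029  0.543] after turn [ 0.047 -0.027  0.543]
```

```bash
python3 -m handwheel '[{"travel":[0.05,-0.04,0.0],"dr":[0,0,-0.015]},{"travel":[0.02,-0.01,0.12],"dr":[0,0,0]},{"travel":[0,0,0.13],"dr":[0,0,0]},{"travel":[0,0,0.12],"dr":[0,0,0]},{"travel":[0,0,0],"dr":[0,0,0]},{"travel":[0,0,0],"dr":[0,0,0]}]'
python3 -c "
from h import *
go([.586,.335,.014],7.9)"
```

```text
time_s: 14.25
eef_pos: [0.5871, 0.3397, 0.049]
eef_rot: [0.004, 0.657, 0.754, 0.006]
wrist_force: [0.1, -0.5, 0.5]
opening: 1.002
t 14.25 p [0.5871 0.3397 0.049 ] F [ 0.1 -0.5  0.5] open 1.002
dr units [ 0.029 -0.003 -0.002] travel units now [-0.031 -0.015  0.233] after turn [-0.03  -0.012  0.233]
```

```bash
python3 -m handwheel '[{"travel":[-0.03,-0.012,0.06],"dr":[0.025,0,0]},{"travel":[0,0,0.1],"dr":[0,0,0]},{"travel":[0,0,0.06],"dr":[0,0,0]},{"travel":[0,0,0],"dr":[0,0,0]},{"travel":[0,0,0],"dr":[0,0,0]}]'
python3 -c "
from h import *
go([.586,.335,.014],7.9)"
```

```text
time_s: 14.67
eef_pos: [0.5886, 0.3358, 0.0181]
eef_rot: [0.001, 0.657, 0.754, 0.004]
wrist_force: [-0.3, -0.1, -0.2]
opening: 0.997
t 14.67 p [0.5886 0.3358 0.0181] F [-0.3 -0.1 -0.2] open 0.997
dr units [ 0.014 -0.006 -0.002] travel units now [-0.003 -0.018  0.027] after turn [-0.003 -0.018  0.027]
```

```bash
python3 -m handwheel '[{"travel":[0,-0.018,0.03],"dr":[0.014,0,0]},{"travel":[0,0,0],"dr":[0,0,0]},{"travel":[0,0,0],"dr":[0,0,0]}]'; python3 -m handwheel '[{"travel":[0,0,0],"dr":[0,0,0]},{"travel":[0,0,0],"dr":[0,0,0]},{"travel":[0,0,0],"dr":[0,0,0]},{"travel":[0,0,0],"dr":[0,0,0]},{"travel":[0,0,0],"dr":[0,0,0]},{"travel":[0,0,0],"dr":[0,0,0]},{"travel":[0,0,0],"dr":[0,0,0]},{"travel":[0,0,0],"dr":[0,0,0]},{"travel":[0,0,0],"dr":[0,0,0]}]' -1
```

```text
time_s: 14.92
eef_pos: [0.5859, 0.3355, 0.0132]
eef_rot: [-0.001, 0.657, 0.754, 0.001]
wrist_force: [-0.2, 0.8, 0.1]
opening: 1.001
time_s: 15.67
eef_pos: [0.5864, 0.3358, 0.0144]
eef_rot: [-0.001, 0.657, 0.754, 0.001]
wrist_force: [-0.0, -0.5, -0.7]
opening: 0.523
```

Gripped (0.523 ≈ 44 mm). Lift and travel.

```bash
python3 -m handwheel '[{"travel":[0,0,-0.1],"dr":[0,0,0]},{"travel":[0,0,-0.2],"dr":[0,0,0]},{"travel":[0,0,-0.25],"dr":[0,0,0]},{"travel":[0,0,-0.25],"dr":[0,0,0]},{"travel":[0,0,-0.25],"dr":[0,0,0]},{"travel":[0,0,-0.2],"dr":[0,0,0]},{"travel":[0,0,0],"dr":[0,0,0]},{"travel":[0,0,0],"dr":[0,0,0.2]},{"travel":[0,0,0],"dr":[0,0,0.19]},{"travel":[0,0,0],"dr":[0,0,0]},{"travel":[0,0,0],"dr":[0.2,0,0]},{"travel":[0,0,0],"dr":[0.06,0,0]},{"travel":[0,0,0],"dr":[0,0,0]}]'
cat >> h.py <<'E'
SL=Ro.from_euler('z',BOARD[2])*Ro.from_euler('y',np.radians(8))
def pinT(up,h): return np.array([.5637,-.3195,.0254])+SL.apply([-.075-up,0,-.0032+h])
E
python3 -c "
from h import *
print(pinT(.012,.12))
go(pinT(.012,.12),-4.06,8)"
```

```text
time_s: 16.75
eef_pos: [0.5779, 0.3334, 0.2096]
eef_rot: [-0.056, 0.728, 0.682, -0.054]
wrist_force: [1.3, 0.3, -3.6]
opening: 0.521
[ 0.49397721 -0.31455536  0.15317137]
t 16.75 p [0.5779 0.3334 0.2096] F [ 1.3  0.3 -3.6] open 0.521
dr units [-0.032  0.004  0.011] travel units now [-4.346 -0.215  0.42 ] after turn [-4.348 -0.197  0.407]
```

```bash
python3 -m handwheel '[{"travel":[-0.15,-0.01,0],"dr":[-0.03,0,0.01]},{"travel":[-0.25,-0.012,0.01],"dr":[0,0,0]},{"travel":[-0.25,-0.012,0.01],"dr":[0,0,0]},{"travel":[-0.25,-0.012,0.01],"dr":[0,0,0]},{"travel":[-0.25,-0.012,0.01],"dr":[0,0,0]},{"travel":[-0.25,-0.012,0.01],"dr":[0,0,0]},{"travel":[-0.25,-0.012,0.01],"dr":[0,0,0]},{"travel":[-0.25,-0.012,0.01],"dr":[0,0,0]},{"travel":[-0.25,-0.012,0.01],"dr":[0,0,0]},{"travel":[-0.25,-0.012,0.01],"dr":[0,0,0]},{"travel":[-0.25,-0.012,0.01],"dr":[0,0,0]},{"travel":[-0.25,-0.012,0.01],"dr":[0,0,0]},{"travel":[-0.25,-0.012,0.01],"dr":[0,0,0]},{"travel":[-0.25,-0.012,0.01],"dr":[0,0,0]},{"travel":[-0.25,-0.012,0.01],"dr":[0,0,0]},{"travel":[-0.25,-0.012,0.01],"dr":[0,0,0]},{"travel":[-0.2,-0.012,0.01],"dr":[0,0,0]},{"travel":[0,0,0],"dr":[0,0,0]},{"travel":[0,0,0],"dr":[0,0,0]}]'
python3 -c "
from h import *
go(pinT(.012,.08),-4.06,8)"
```

```text
time_s: 18.33
eef_pos: [0.5023, -0.3028, 0.1769]
eef_rot: [-0.047, 0.711, 0.7, -0.05]
wrist_force: [0.0, 0.7, -2.2]
opening: 0.522
t 18.33 p [ 0.5023 -0.3028  0.1769] F [ 0.   0.7 -2.2] open 0.522
dr units [0.006 0.024 0.104] travel units now [-0.075 -0.033  0.431] after turn [-0.082 -0.027  0.43 ]
```

```bash
python3 -m handwheel '[{"travel":[0,0,0],"dr":[0.006,0.024,0.1]},{"travel":[-0.04,-0.015,0.12],"dr":[0,0,0]},{"travel":[-0.04,-0.015,0.13],"dr":[0,0,0]},{"travel":[0,0,0.1],"dr":[0,0,0]},{"travel":[0,0,0],"dr":[0,0,0]},{"travel":[0,0,0],"dr":[0,0,0]}]'
python3 -c "
from h import *
go(pinT(.012,.03),-4.06,8)"
```

```text
time_s: 18.83
eef_pos: [0.4896, -0.3086, 0.1233]
eef_rot: [-0.051, 0.726, 0.684, -0.047]
wrist_force: [1.4, -0.1, -1.9]
opening: 0.522
t 18.83 p [ 0.4896 -0.3086  0.1233] F [ 1.4 -0.1 -1.9] open 0.522
dr units [0.002 0.001 0.022] travel units now [-0.037  0.003  0.398] after turn [-0.037  0.004  0.398]
```

```bash
python3 -m handwheel '[{"travel":[-0.03,0,0.1],"dr":[0,0,0.02]},{"travel":[-0.007,0,0.13],"dr":[0,0,0]},{"travel":[0,0,0.1],"dr":[0,0,0]},{"travel":[0,0,0.02],"dr":[0,0,0]},{"travel":[0,0,0],"dr":[0,0,0]},{"travel":[0,0,0],"dr":[0,0,0]}]'
python3 -c "
from h import *
go(pinT(.012,.01),-4.06,8)"
```

```text
time_s: 19.33
eef_pos: [0.4867, -0.3109, 0.0761]
eef_rot: [-0.046, 0.726, 0.684, -0.047]
wrist_force: [0.6, 0.1, -3.2]
opening: 0.522
t 19.33 p [ 0.4867 -0.3109  0.0761] F [ 0.6  0.1 -3.2] open 0.522
dr units [0.016 0.012 0.02 ] travel units now [-0.019 -0.024  0.217] after turn [-0.021 -0.022  0.218]
```

```bash
python3 -m handwheel '[{"travel":[-0.02,-0.022,0.05],"dr":[0.016,0.012,0.02]},{"travel":[0,0,0.09],"dr":[0,0,0]},{"travel":[0,0,0.07],"dr":[0,0,0]},{"travel":[0,0,0],"dr":[0,0,0]},{"travel":[0,0,0],"dr":[0,0,0]}]'
python3 -c "
from h import *
go(pinT(.012,.0),-4.06,8)"
```

```text
time_s: 19.75
eef_pos: [0.481, -0.3151, 0.0463]
eef_rot: [-0.048, 0.73, 0.68, -0.047]
wrist_force: [-0.1, -0.3, -2.9]
opening: 0.52
t 19.75 p [ 0.481  -0.3151  0.0463] F [-0.1 -0.3 -2.9] open 0.52
dr units [ 0.009  0.007 -0.001] travel units now [ 0.01  -0.014  0.082] after turn [ 0.01  -0.014  0.082]
```

```bash
python3 -m handwheel '[{"travel":[0.01,-0.012,0.05],"dr":[0.009,0.007,0]},{"travel":[0,0,0.03],"dr":[0,0,0]},{"travel":[0,0,0],"dr":[0,0,0]},{"travel":[0,0,0],"dr":[0,0,0]}]'
python3 -c "
from h import *
go(pinT(.012,.0),-4.06,8)"
```

```text
time_s: 20.08
eef_pos: [0.4777, -0.3138, 0.0339]
eef_rot: [-0.051, 0.73, 0.68, -0.048]
wrist_force: [-0.1, 0.3, 0.5]
opening: 0.52
t 20.08 p [ 0.4777 -0.3138  0.0339] F [-0.1  0.3  0.5] open 0.52
dr units [ 0.     0.    -0.002] travel units now [ 0.002 -0.003 -0.002] after turn [ 0.002 -0.003 -0.002]
```

Pin has just touched the board, 12 mm uphill of the prongs. Slide gently down to the chock.

```bash
python3 -m handwheel '[{"travel":[0,0.025,0],"dr":[0,0,0]},{"travel":[0,0.025,0],"dr":[0,0,0]},{"travel":[0,0,0],"dr":[0,0,0]},{"travel":[0,0,0],"dr":[0,0,0]}]'
python3 -c "
from h import *
go(pinT(0,.0),-4.06,8)"; python3 -m handwheel '[{"travel":[0,0.015,0],"dr":[0,0,0]},{"travel":[0,0,0],"dr":[0,0,0]}]';  python3 -m handwheel '[{"travel":[0,0.015,0],"dr":[0,0,0]},{"travel":[0,0,0],"dr":[0,0,0]}]'
```

```text
time_s: 20.42
eef_pos: [0.4862, -0.3145, 0.0332]
eef_rot: [-0.051, 0.73, 0.68, -0.048]
wrist_force: [0.7, 0.4, -3.4]
opening: 0.525
t 20.42 p [ 0.4862 -0.3145  0.0332] F [ 0.7  0.4 -3.4] open 0.525
dr units [ 0.001  0.001 -0.002] travel units now [0.003 0.02  0.001] after turn [0.003 0.02  0.001]
time_s: 20.58
eef_pos: [0.4887, -0.3146, 0.0327]
eef_rot: [-0.051, 0.73, 0.68, -0.048]
wrist_force: [0.4, 0.5, -3.3]
opening: 0.522
time_s: 20.75
eef_pos: [0.4908, -0.3147, 0.0323]
eef_rot: [-0.051, 0.73, 0.68, -0.048]
wrist_force: [-1.2, -0.5, -2.4]
opening: 0.518
```

```bash
python3 -m handwheel '[{"travel":[0,0.015,0.01],"dr":[0,0,0]},{"travel":[0,0,0],"dr":[0,0,0]}]';  python3 -m handwheel '[{"travel":[0,0.01,0.015],"dr":[0,0,0]},{"travel":[0,0,0],"dr":[0,0,0]}]'
```

```text
time_s: 20.92
eef_pos: [0.4919, -0.315, 0.0324]
eef_rot: [-0.052, 0.73, 0.68, -0.049]
wrist_force: [-0.4, 0.4, -3.0]
opening: 0.516
time_s: 21.08
eef_pos: [0.4926, -0.3154, 0.0323]
eef_rot: [-0.053, 0.73, 0.68, -0.05]
wrist_force: [-0.3, 1.4, -4.6]
opening: 0.52
```

```bash
python3 - <<'E'
from h import *
w=viewer.camera('wrist')[:,:,::-1];s=viewer.camera('side')[:,:,::-1]
a=cv2.resize(w,(400,300));b=cv2.resize(s[280:480,230:497],(400,300),interpolation=cv2.INTER_CUBIC)
sc=viewer.camera('scene')[:,:,::-1];c=cv2.resize(sc[85:235,205:405],(400,300),interpolation=cv2.INTER_CUBIC)
d=cv2.resize(w[240:480,160:480],(400,300),interpolation=cv2.INTER_CUBIC)
cv2.imwrite('pics/m1.png',np.vstack([np.hstack([a,b]),np.hstack([c,d])]))
E
```

```text
(no output)
```

View pics/m1.png

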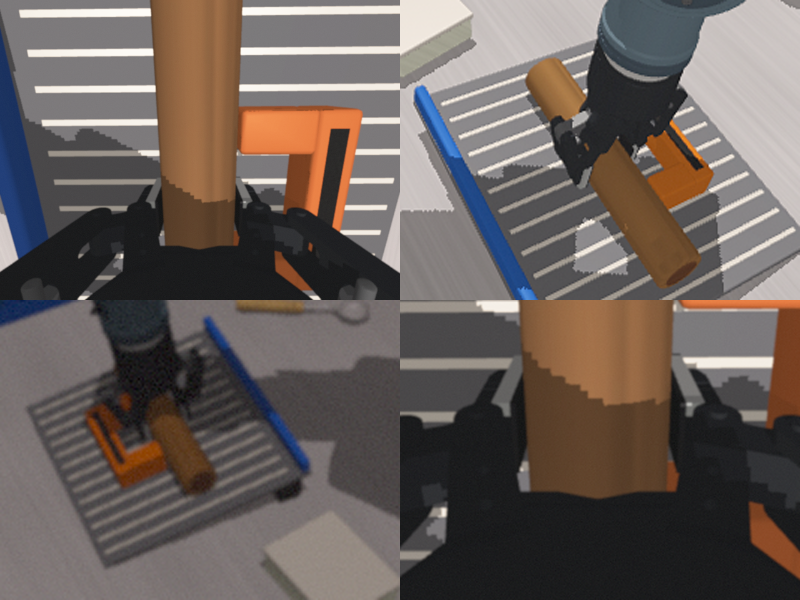

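Wrist view: pin edge (column ~240) meets the prong end and lies parallel to it; side view confirms. Press down and downhill a little more for definite contact.

```bash
python3 -m handwheel '[{"travel":[0,0.005,0.015],"dr":[0,0,0]},{"travel":[0,0.01,0.015],"dr":[0,0,0]}]';  python3 -m handwheel '[{"travel":[0,0.015,0.02],"dr":[0,0,0]},{"travel":[0,0.015,0.02],"dr":[0,0,0]}]'; python3 -c "
from h import *
go(pinT(0,.0),-4.06,8)"
```

```text
time_s: 21.4
eef_pos: [0.4929, -0.3155, 0.0317]
eef_rot: [-0.055, 0.73, 0.68, -0.051]
wrist_force: [-13.7, 6.8, 26.2]
opening: 0.523
time_s: 21.57
eef_pos: [0.493, -0.3155, 0.0316]
eef_rot: [-0.059, 0.729, 0.68, -0.055]
wrist_force: [-14.9, 7.7, 30.4]
opening: 0.522
t 21.57 p [ 0.493  -0.3155  0.0316] F [-14.9   7.7  30.4] open 0.522
dr units [-0.042 -0.002  0.001] travel units now [ 0.007 -0.027 -0.003] after turn [ 0.007 -0.026 -0.003]
```

Firm contact with board and chock, nothing moving. Release part-way, then check before retracting.

```bash
python3 -m handwheel '[{"travel":[0,0,0],"dr":[0,0,0]},{"travel":[0,0,0],"dr":[0,0,0]}]'; python3 -m handwheel '[{"travel":[0,0,0],"dr":[0,0,0]},{"travel":[0,0,0],"dr":[0,0,0]},{"travel":[0,0,0],"dr":[0,0,0]},{"travel":[0,0,0],"dr":[0,0,0]},{"travel":[0,0,0],"dr":[0,0,0]},{"travel":[0,0,0],"dr":[0,0,0]},{"travel":[0,0,0],"dr":[0,0,0]}]' 0.5;  python3 -m handwheel '[{"travel":[0,0,-0.04],"dr":[0,0,0]},{"travel":[0,0,-0.06],"dr":[0,0,0]},{"travel":[0,0,-0.1],"dr":[0,0,0]},{"travel":[0,0,-0.1],"dr":[0,0,0]},{"travel":[0,0,-0.15],"dr":[0,0,0]},{"travel":[0,0,-0.2],"dr":[0,0,0]},{"travel":[0,0,-0.25],"dr":[0,0,0]},{"travel":[0,0,-0.25],"dr":[0,0,0]},{"travel":[0,0,0],"dr":[0,0,0]},{"travel":[0,0,0],"dr":[0,0,0]}]'
python3 - <<'E'
from h import *
import time
w=viewer.camera('wrist')[:,:,::-1];s=viewer.camera('side')[:,:,::-1]
sc=viewer.camera('scene')[:,:,::-1]
a=cv2.resize(w,(400,300));b=cv2.resize(s[280:480,230:497],(400,300),interpolation=cv2.INTER_CUBIC)
c=cv2.resize(sc[85:235,205:405],(400,300),interpolation=cv2.INTER_CUBIC)
d=cv2.resize(sc,(400,300))
cv2.imwrite('pics/m2.png',np.vstack([np.hstack([a,b]),np.hstack([c,d])]))
E
```

```text
time_s: 21.73
eef_pos: [0.4931, -0.3158, 0.033]
eef_rot: [-0.059, 0.729, 0.679, -0.055]
wrist_force: [-0.1, 1.6, -3.5]
opening: 0.521
time_s: 22.32
eef_pos: [0.4945, -0.3162, 0.0317]
eef_rot: [-0.058, 0.729, 0.68, -0.054]
wrist_force: [-0.9, -0.8, 1.0]
opening: 0.75
time_s: 23.15
eef_pos: [0.5229, -0.3173, 0.2155]
eef_rot: [-0.058, 0.729, 0.68, -0.054]
wrist_force: [-0.8, 0.6, -1.3]
opening: 0.748
```

View pics/m2.png

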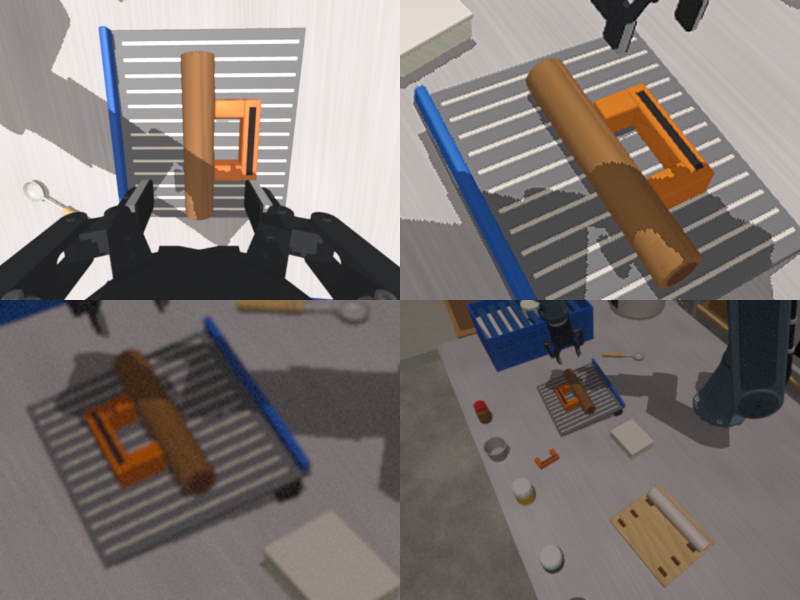

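The pin rests against both prong ends, centred (pin rows 52–218, chock 99–180 in the wrist panel). The white pin is still in its rest. Check that nothing creeps over 1 s, then hand in.

```bash
python3 -c "
from h import *
cv2.imwrite('a.png',viewer.camera('side'))"; python3 -m handwheel '[{"travel":[0,0,0],"dr":[0,0,0]},{"travel":[0,0,0],"dr":[0,0,0]},{"travel":[0,0,0],"dr":[0,0,0]},{"travel":[0,0,0],"dr":[0,0,0]},{"travel":[0,0,0],"dr":[0,0,0]},{"travel":[0,0,0],"dr":[0,0,0]},{"travel":[0,0,0],"dr":[0,0,0]},{"travel":[0,0,0],"dr":[0,0,0]},{"travel":[0,0,0],"dr":[0,0,0]},{"travel":[0,0,0],"dr":[0,0,0]},{"travel":[0,0,0],"dr":[0,0,0]},{"travel":[0,0,0],"dr":[0,0,0]}]' && python3 -c "
from h import *
a=cv2.imread('a.png').astype(int);b=viewer.camera('side').astype(int)
d=abs(a-b).max(2)[310:470,300:480];print('changed px',(d>40).sum())
if (d>40).sum()<40: print(ctrl.hand_in())"
```

```text
time_s: 24.35
eef_pos: [0.5185, -0.3146, 0.2056]
eef_rot: [-0.066, 0.729, 0.679, -0.055]
wrist_force: [-0.5, -0.0, -0.1]
opening: 0.749
changed px 414
```

The arm drifted about 1 cm, so its shadow moved. I'll compare by hue (ignores shadow) instead.

```bash
python3 -c "
from h import *
def m(im):
    h=cv2.cvtColor(im,cv2.COLOR_RGB2HSV)[300:480,230:480]; return (h[...,0]<22)&(h[...,1]>110)
a=m(cv2.imread('a.png'));b=m(viewer.camera('side'))
print(a.sum(),b.sum(),(a!=b).sum(),np.argwhere(a).mean(0),np.argwhere(b).mean(0))
for n in (a,b): print(cv2.boundingRect(n.astype(np.uint8)))
if (a!=b).sum()<150 and abs(np.argwhere(a).mean(0)-np.argwhere(b).mean(0)).max()<.5: print(ctrl.hand_in())"
```

```text
7803 7795 16 [ 90.30078175 151.455594  ] [ 90.31045542 151.4466966 ]
(84, 19, 126, 154)
(84, 19, 126, 154)
the job is handed in; nothing more can be done
None
```

The job is handed in at about 24.5 s of the 69 s allowed. The orange chock sits flat on the draining board, square across the slope with its prongs uphill. The wooden pin lies against both prong ends, about centred. The white pin was not touched and is still in its rest.

- **Release:** I let go only after the wrist force showed the pin pressed on both the board (about 30 N) and the chock (about 15 N), with nothing moving.
- **Final checks:** After release the gripper was well clear. Over about 1 s the outline of the pin and chock in the side camera did not move (16 of about 7,800 pixels differed, same bounding box).
- **One check that disagreed:** My first stillness check, a plain image difference, showed 414 changed pixels. The arm had sagged about 1 cm, so I put this down to its shadow moving over the board. The repeat comparison by colour, which is less sensitive to shadow, showed no motion.

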